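# Close the tall jar and present it at the front of the supply carousel

## Task

The nurse is about to work one-handed at the tall jar of tongue depressors on the supply carousel. First press its cocked lid down until it sits level and fully home, so that it cannot come off; then turn the carousel, without spinning it, until the tall jar stands squarely at the front, over the middle of the label ledge of the foot, and finish while holding the turntable still there, with the fingers on the turntable, its handle or the body of a jar, not just on a lid. Leave everything else on the table where it stands.

Things in the scene. Friction and masses are not known exactly. Their poses are not given: they have to be found in the camera images.
- stand: Fixed grey square foot of the supply carousel, 260 x 260 mm, top 16 mm above the table. Origin: on the turning axis, at table height. x, y along its sides, z up. Its front is its -x side, the only side with a sloping label ledge.
- ledge (a point): Middle of the aluminium label ledge (44 mm deep, 120 mm wide, paper strip on it) along the front edge of the foot, 148 mm in front of the turning axis, 13 mm above the table. It marks the front.
- carousel: White round turntable, 240 mm across, rim 18 mm high, turning freely on the foot about a vertical axis, any number of turns; stays where left (0.03 N m to turn). Five clear jars are clipped in, axes 78 mm from the turning axis, 72 degrees apart: a tall one on its own -x side and four short ones, whose lids end 126 mm or less above the table. Origin: on the axis, 22 mm above the table; z up.
- handle (a point): Centre of the black bar handle on a post in the middle of the turntable, turning with it: 64 mm long along the carousel's y, 14 mm thick, between 150 and 166 mm above the table. This point: on the turning axis, 158 mm above the table.
- jar_grip (a point): Point on the axis of the tall jar, 162 mm above the table, where its plain round body, 54 mm in diameter and ending in a shoulder 178 mm above the table, stands clear above the short jars. Turns with the carousel.
- jar_top (a point): Point on the axis of the tall jar, 192 mm above the table: centre of its mouth (neck 43 mm in diameter), where the centre of the lid's underside lies when the lid is fully home. Turns with the carousel.
- lid: Loose flat steel push-on lid of the tall jar, 50 mm across; 4 mm top, skirt 10 mm down round the neck. Origin: centre of the top's underside; z out of its top. Starts cocked about 9 degrees on the seal, sprung up on one side; the high edge is opposite to where z leans. Pressed with 5 to 10 N near the high edge it goes level, top face 196 mm above the table, and stays. Its yaw does not matter.
- tube_rack: White rack of ten capped tubes, 56 x 122 mm, 92 mm high; stands to the left of the carousel. Loose bystander, origin under its centre.
- pad_box: Open cardboard box of sachets, 75 x 115 mm, 62 mm high; right of the carousel. Loose bystander, origin under its centre.
- tape_roll: White roll of tape lying flat, 66 mm across, 24 mm high; left of the carousel, near its front corner. Loose bystander, origin under its centre.
- specimen_cup: Clear cup with white lid, 66 mm across, 68 mm high; right of the carousel, near its front corner. Loose bystander, origin under its centre.
- gallipot: Small steel bowl, 84 mm across, 42 mm high; behind the carousel. Loose bystander, origin under its centre.
- rub_bottle: White pump bottle, 60 mm across, 170 mm high; far left. Loose bystander, origin under its centre.
- basket: White basket with a few empty tubes, 140 x 200 mm, 69 mm high; far right. Loose bystander, origin under its centre.
Not all that is in view belongs to the job. Several things have the shape of the lid; the one meant has the colours described above.

How it is judged:
By the outcome, as a careful person would: the job done as asked, in the order asked, and still so for the second after the job is handed in, while the arm keeps its last pose, push and grip.
It also fails if it takes over 51 s, if anything falls off the work surface, if the arm or the gripper's body presses on something with over 40 N, if the wrist force passes 120 N, or if a joint passes its speed limit or range.

## Robot

A 6-joint arm with a two-finger parallel gripper is mounted at the origin on the work surface. World frame = base frame: x ahead of the robot, y to its left, z up, the work surface at z = 0. Lengths are in m, angles in rad, forces in N, time in s.
With the tool pointing down it reaches from about 0.325 to 0.85 m from the base axis. Payload 4.4 kg.
Tool frame: the origin (TCP) lies on the front face of the gripper's body, between the roots of the fingers; the fingertips stand 97 mm ahead of it and the grasp point (between the pads) lies 78 mm ahead of it; x points along the fingers, y is the direction in which the jaws open and shut, and the axes are right-handed (so a half turn about x gives the same grasp; the last joint's range is limited). The gripper opens to 94 mm and grips with 3 to 60 N. Pads are 16 mm wide; open, the fingers measure 119 mm over their backs; the gripper's body (75 mm by 177 mm) begins 78 mm behind the grasp point.
Start: joints at [1.079, 0.207, 1.542, -0, 1.393, -0.15], TCP at [0.192, 0.542, 0.303] pointing down, gripper open.
Joint ranges: [-2.73, 2.73], [-0.86, 2.22], [0.23, 2.46], [-1.11, 4.25], [0.08, 2.63], [-2.82, 2.82]. Speed limits (rad/s): [2.79, 2.79, 3.14, 3.14, 3.14, 3.14].

## Interface

Orientations are given as a rotation vector (axis times angle).
In Python, from rig import robot gives the robot as it stands.
- The arm moves only by the shell command python3 -m jog 'ROWS' [FORCE]. ROWS is JSON, a list that holds one entry, the list of rows, each a list of 5 numbers: the shift along the tool's x, y, z in mm, then the turn about the tool's x in degrees, then the opening, from -1 (shut) to 1 (fully open), so that 0 is half open. A call has 1 to 20 rows; each row is the pose to reach, as a shift and turn from the pose commanded when the call began, along the tool's axes at that moment; what a row does not reach only later rows make up. A row lasts 1/10 s, in which the tool goes at most 50 mm and 8.59 degrees, less where a joint would pass 70% of its speed; a pose out of reach is approached as far as the arm can. A call with a gripper value outside its range is refused whole. The fingers move at their own pace and stop on an object; FORCE is the grip in N (left out, the last holds). Time passes only in rows, so rows that repeat a pose let the fingers close. It gives the time, the measured TCP pose, the force and the opening at its end, in the units of the state.
- robot.state(): the state, without advancing time (a new reading comes with each control period).
- robot.camera(name): name is "scene" or "top" or "wrist"; returns (picture, depth): 480x640x3 uint8, red, green, blue; 480x640 float32, m along the optical axis (not along the pixel's ray), 0 where there is no reading.
- robot.camera_info(name): a dict with "K" (3x3 intrinsics, pixels), "T" (4x4, takes a point from camera to world coordinates); the wrist camera has in their place "tool_from_camera" (4x4, takes a point from camera to tool coordinates, whose origin is the TCP and whose axes are the tool frame's). Camera axes: x right, y up, looking along -z (the intrinsics and any distortion apply to the point x, -y, -z); pixel columns grow to the right and rows downward; lengths in m; the calibration is good to about 2 mm. A picture is of the moment at which its call begins: read the wrist's pose just before it. camera_info takes no time and is no camera call.
- robot.sign_off(): hands the job in, once; it reports no verdict.
The state is a dict: "time_s": time; "joints": joint angles; "qd": joint speeds; "tau": joint torques, N m; "ee_pos": TCP position; "ee_rot": TCP orientation; "ft_force": force on the tool from outside, world axes, zero at the start; "wrist_torque": the same for the moment, N m; "width": finger opening in m.
Only numpy, scipy, OpenCV 4.12 (cv2) and the standard library are available. Lean on these libraries where they do the work, as an engineer would, in place of code of your own. Each camera call takes 0.05 s, during which the arm holds its last target.

## Working session

There is one attempt and no reset: what is moved stays moved. The work goes in short steps, Python scripts to look and compute and a shell command to move; the robot and the scene stay as the last step left them, time stands still between calls to the robot, and variables do not carry over. Pictures are saved under pics/ and viewed, and the job is handed in when it is done.

```bash
ls; mkdir -p pics
python3 - <<'E'
from rig import robot
import cv2,numpy as np
print(robot.state())
for n in ("scene","top","wrist"):
    i=robot.camera_info(n); print(n,{k:np.round(v,4).tolist() if not isinstance(v,str) else v for k,v in i.items()})
    s=robot.state()
    p,d=robot.camera(n); cv2.imwrite(f"pics/{n}0.png",p[:,:,::-1]); np.savez(f"pics/{n}0.npz",p=p,d=d)
E
```

```text
pics
{'time_s': 0.0, 'joints': array([ 1.07953617e+00,  2.07396371e-01,  1.54293626e+00, -1.81337636e-05,
        1.39349793e+00, -1.50507393e-01]), 'qd': array([-6.31093801e-04,  1.38951641e-03,  5.63229354e-04, -9.40701962e-04,
        2.39482266e-03, -6.67874486e-05]), 'tau': array([ 3.06865322e-04, -3.70870078e+01, -2.81420714e+01,  6.98272884e-02,
        3.60800244e-02, -1.75447381e-04]), 'ee_pos': array([0.19190176, 0.54140911, 0.30151239]), 'ee_rot': array([ 0.26573594,  1.55489665, -0.26909425]), 'ft_force': array([-0.21023944, -0.53917134, -0.13164532]), 'wrist_torque': array([ 0.01765695, -0.04056843, -0.04672634]), 'width': 0.09388615602752685}
scene {'K': [[557.9255, 0.0, 323.531], [0.0, 557.9255, 239.2167], [0.0, 0.0, 1.0]], 'T': [[-0.7372, -0.4398, 0.5129, 1.3133], [0.6756, -0.4766, 0.5625, 0.8087], [-0.0029, 0.7612, 0.6485, 1.0604], [0.0, 0.0, 0.0, 1.0]]}
top {'K': [[556.5698, 0.0, 322.5659], [0.0, 556.5698, 226.4288], [0.0, 0.0, 1.0]], 'T': [[0.0109, 0.9953, -0.0964, 0.4545], [-0.9998, 0.0092, -0.0176, -0.0151], [-0.0166, 0.0966, 0.9952, 1.4052], [0.0, 0.0, 0.0, 1.0]]}
wrist {'K': [[359.4026, 0.0, 323.2571], [0.0, 359.4026, 235.7361], [0.0, 0.0, 1.0]], 'tool_from_camera': [[0.0001, 0.2357, -0.9718, -0.0822], [1.0, -0.0004, 0.0001, -0.0], [-0.0004, -0.9718, -0.2357, -0.0679], [0.0, 0.0, 0.0, 1.0]]}
```

View pics/scene0.png

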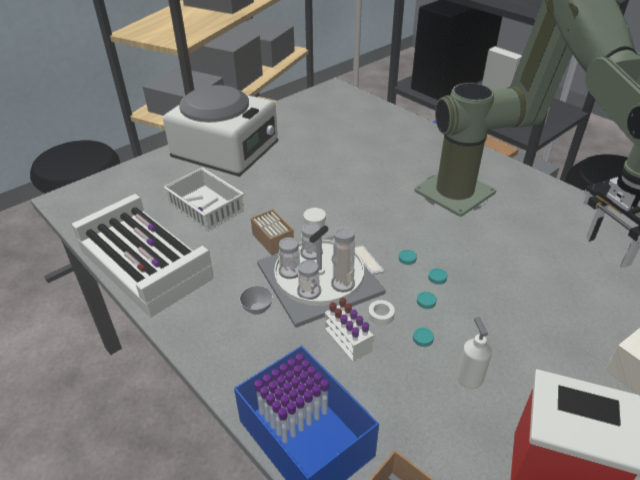

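View pics/top0.png

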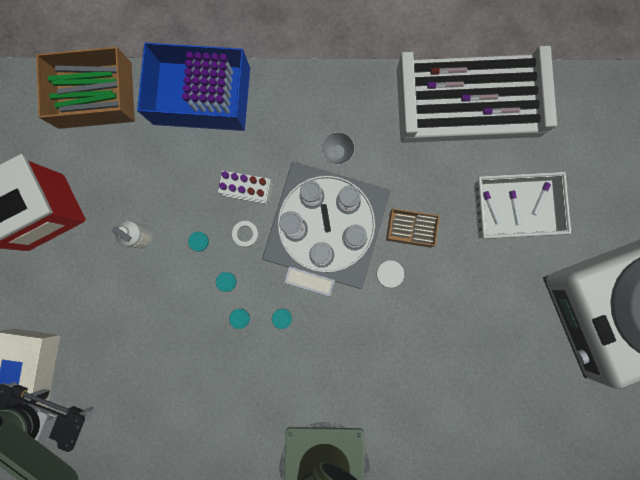

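View pics/wrist0.png

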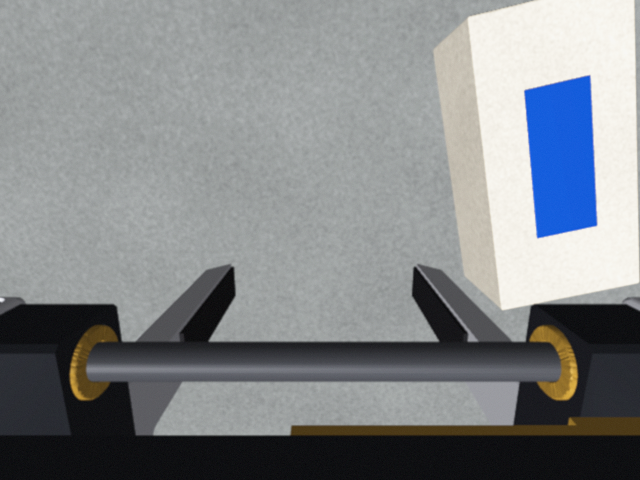

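```bash
cat > h.py <<'E'
import numpy as np,cv2
from rig import robot
from scipy.spatial.transform import Rotation as R
def toworld(name,uv,depth,T=None):
    i=robot.camera_info(name); K=np.array(i["K"])
    if T is None: T=np.array(i["T"])
    uv=np.atleast_2d(uv).astype(float); d=np.asarray(depth,float).reshape(-1)
    x=(uv[:,0]-K[0,2])/K[0,0]*d; y=(uv[:,1]-K[1,2])/K[1,1]*d
    return (T@np.stack([x,-y,-d,np.ones_like(d)]))[:3].T
def cloud(name,d,T=None):
    v,u=np.nonzero(d>0); P=toworld(name,np.stack([u,v],1),d[v,u],T)
    return u,v,P
def circ(P):
    A=np.c_[2*P,np.ones(len(P))]; s=np.linalg.lstsq(A,(P**2).sum(1),rcond=None)[0]
    return s[:2],np.sqrt(s[2]+s[:2]@s[:2])
E
python3 - <<'E'
from h import *
z=np.load("pics/top0.npz");d=z['d'];p=z['p']
crop=p[150:300,240:410]; cv2.imwrite("pics/topc.png",cv2.resize(crop[:,:,::-1],None,fx=4.5,fy=4,interpolation=cv2.INTER_CUBIC)[:600,:800])
s=np.load("pics/scene0.npz")['p'][190:340,240:400]; cv2.imwrite("pics/scenec.png",cv2.resize(s[:,:,::-1],None,fx=4,fy=4,interpolation=cv2.INTER_CUBIC))
u,v,P=cloud("top",d)
m=(u>240)&(u<410)&(v>150)&(v<300)
print(np.histogram(P[m,2],bins=np.arange(-.01,.23,.01)))
for lo,hi in((.14,.18),(.18,.23)):
    k=m&(P[:,2]>lo)&(P[:,2]<hi); print(lo,k.sum(),P[k].mean(0),u[k].min(),u[k].max(),v[k].min(),v[k].max(),P[k,2].min(),P[k,2].max())
E
```

```text
(array([6737, 5004, 3769, 3709, 1501,  341,  467,  796,  148,  162,  243,
        109,  707,  707,   23,    8,   20,  182,   42,    2,  306,   97,
          0]), array([-0.01,  0.  ,  0.01,  0.02,  0.03,  0.04,  0.05,  0.06,  0.07,
        0.08,  0.09,  0.1 ,  0.11,  0.12,  0.13,  0.14,  0.15,  0.16,
        0.17,  0.18,  0.19,  0.2 ,  0.21,  0.22]))
0.14 252 [0.58563628 0.02227089 0.16461444] 279 330 204 235 0.1421706206491773 0.1765471698374641
0.18 405 [0.58042983 0.07691805 0.19776003] 279 301 211 233 0.18606524023162696 0.20654450949227243
```

View pics/topc.png

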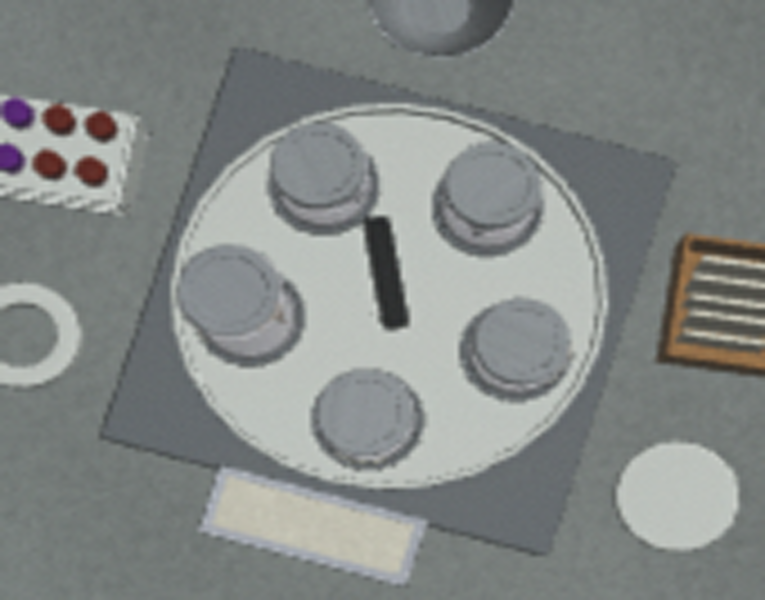

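View pics/scenec.png

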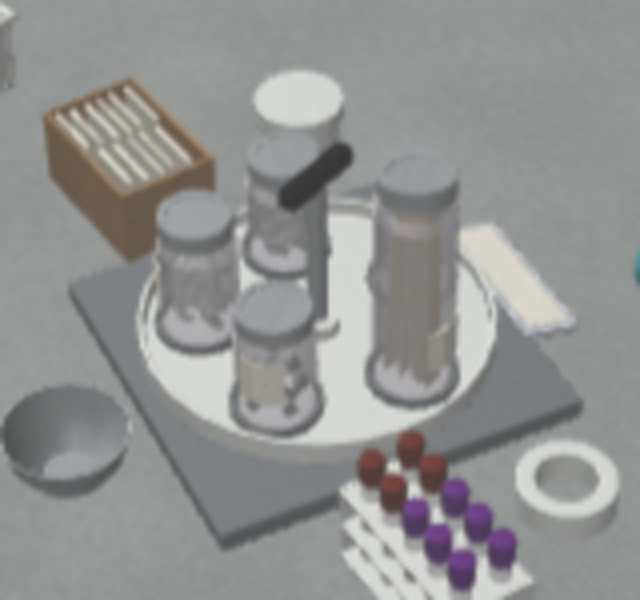

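Run:
```python
from h import *
z=np.load("pics/top0.npz");d=z['d'];p=z['p'].astype(int)
u,v,P=cloud("top",d)
m=(u>240)&(u<410)&(v>150)&(v<300)
# lid
k=m&(P[:,2]>.185)&(P[:,2]<.215); L=P[k]
for _ in range(3):
    A=np.c_[L[:,:2]-L[:,:2].mean(0),np.ones(len(L))]; c,*_=np.linalg.lstsq(A,L[:,2],rcond=None); r=L[:,2]-A@c; L=L[abs(r)<2.5*r.std()+1e-4]
print("lid plane",c,"std",r.std(),"tilt",np.degrees(np.arctan(np.hypot(*c[:2]))),"up-dir deg",np.degrees(np.arctan2(c[1],c[0])), L.mean(0),len(L))
h=cv2.minEnclosingCircle(L[:,:2].astype(np.float32)); print("enc",h)
# short lids
ks=m&(P[:,2]>.118)&(P[:,2]<.135)
mask=np.zeros(d.shape,np.uint8); mask[v[ks],u[ks]]=255
n,lab,st,ce=cv2.connectedComponentsWithStats(mask)
C=[]
for i in range(1,n):
    if st[i,4]>150:
        q=P[(lab[v,u]==i)]; e=cv2.minEnclosingCircle(q[:,:2].astype(np.float32)); print("short",ce[i],st[i,4],q.mean(0),e); C.append(q[:,:2].mean(0))
C=np.array(C+[L[:,:2].mean(0)]); print("circle",circ(C), circ(C[:-1]))
# handle
g=p.sum(2); kh=m&(P[:,2]>.145)&(P[:,2]<.18)&(g[v,u]<150)
H=P[kh]; print("handle",H.mean(0),len(H)); w=np.linalg.svd(H[:,:2]-H[:,:2].mean(0))[2][0]; print("dir",np.degrees(np.arctan2(w[1],w[0])))
# foot
gray=(np.ptp(p,axis=2)<20)&(p.sum(2)<330)&(p.sum(2)>220)
kf=m&gray[v,u]&(P[:,2]>.008)&(P[:,2]<.026); F=P[kf]
hull=cv2.minAreaRect(F[:,:2].astype(np.float32)); print("foot",hull,F[:,2].mean())
```

```text
lid plane [0.08350078 0.12589457 0.1978173 ] std 0.002377986206364694 tilt 8.59065389823861 up-dir deg 56.445291383775384 [0.58040738 0.07682572 0.1978173 ] 398
enc ((0.5805685520172119, 0.07693368196487427), 0.024917729198932648)
short [348.89664804 195.77094972] 358 [ 0.65064409 -0.05284363  0.12464134] ((0.6512026786804199, -0.05305931717157364), 0.02533358708024025)
short [320.41712707 252.79005525] 362 [0.51754369 0.01182252 0.12469976] ((0.5176732540130615, 0.01188621949404478), 0.0250408798456192)
circle (array([5.94298378e-01, 4.93036531e-04]), np.float64(0.0775863324859115)) (array([ 0.44275234, -0.31142962]), np.float64(0.3317916475621894))
handle [0.59519684 0.00115125 0.16492896] 102
dir -169.8626514764059
foot ((0.5964092016220093, -0.0011684596538543701), (0.34025412797927856, 0.3464282751083374), 49.083030700683594) 0.015266139688239633
```

Run:
```python
from h import *
i=robot.camera_info("top");K=np.array(i["K"]);T=np.array(i["T"])
def atz(uv,z):
    uv=np.atleast_2d(uv).astype(float); r=np.c_[(uv[:,0]-K[0,2])/K[0,0],-(uv[:,1]-K[1,2])/K[1,1],-np.ones(len(uv))]@T[:3,:3].T
    return T[:3,3]+r*((z-T[2,3])/r[:,2])[:,None]
c=atz([(240+235/4.5,150+48/4),(240+676/4.5,150+160/4),(240+548/4.5,150+553/4),(240+102/4.5,150+438/4)],.016)[:,:2]
print(c,c.mean(0))
for k in range(4):
    e=c[(k+1)%4]-c[k]; print(np.linalg.norm(e),np.degrees(np.arctan2(e[1],e[0])))
# ledge paper
p=np.load("pics/top0.npz")['p'].astype(int); 
sub=(p[...,0]-p[...,2]>12)&(p.sum(2)>450); sub[:262]=0;sub[300:]=0;sub[:,:280]=0;sub[:,340:]=0
v,u=np.nonzero(sub); print(len(u)); r=cv2.minAreaRect(atz(np.c_[u,v],.013)[:,:2].astype(np.float32)); print("paper",r)
l=np.array(r[0]); print(atz([[u.mean(),v.mean()]],.013))
# handle by colour
g=p.sum(2); b=g<180; b[:195]=0;b[240:]=0;b[:,:310]=0;b[:,340:]=0
v,u=np.nonzero(b); r=cv2.minAreaRect(np.c_[u,v].astype(np.float32)); 
H=atz(np.c_[u,v],.166)[:,:2]; print("handle",cv2.minAreaRect(H.astype(np.float32)),H.mean(0)); w=np.linalg.svd(H-H.mean(0))[2][0]; print(np.degrees(np.arctan2(w[1],w[0])))
# turntable rim white
w=(g>560); w[:165]=0;w[278:]=0;w[:,:272]=0;w[:,381:]=0
n,lab,st,ce=cv2.connectedComponentsWithStats(w.astype(np.uint8)); j=1+st[1:,4].argmax(); v,u=np.nonzero(lab==j)
Q=atz(np.c_[u,v],.020)[:,:2]; hh=cv2.convexHull(Q.astype(np.float32))[:,0]; print("rim",circ(hh.astype(float)),cv2.minEnclosingCircle(hh))
```

```text
[[ 0.75268679  0.08829194]
 [ 0.68282328 -0.15998303]
 [ 0.43602306 -0.08940795]
 [ 0.50467262  0.1582122 ]] [ 0.59405144 -0.00072171]
0.25791737741615894 -105.71637190305616
0.2566927997408324 164.04156993853414
0.2569601177875748 74.50463763009975
0.2576817205657817 -15.744227720021815
497
paper ((0.45298245549201965, 0.04177674651145935), (0.10552860051393509, 0.02894330956041813), 73.99164581298828)
[[0.4529346  0.04150768 0.013     ]]
handle ((0.5941053628921509, 0.0009127091616392136), (0.06004136800765991, 0.010324782691895962), 9.975041389465332) [0.59391273 0.0009112 ]
-170.13741255656922
rim (array([0.59458574, 0.00216391]), np.float64(0.11470640680713146)) ((0.5949029326438904, 0.0028348008636385202), 0.11646603047847748)
```

```bash
cat >> h.py <<'E'
def tool():
    s=robot.state(); M=R.from_rotvec(s["ee_rot"]).as_matrix(); return s,M
def goto(p,yaw=None,s=None):
    "shift in tool mm to TCP world p, and turn deg about tool x to put tool y at yaw deg"
    s,M=tool(); d=M.T@(np.array(p)-s["ee_pos"])*1000
    y=np.degrees(np.arctan2(M[1,1],M[0,1])); t=None if yaw is None else ((-(yaw-y)+180)%360-180)
    print("shift mm",d.round(1),"turn",t,"yaw now",y)
E
python3 - <<'E'
from h import *
s,M=tool(); print(M.round(3)); 
p=[0.5809+.016*.553,0.0773+.016*.833,0.36]; print(p)
goto(p,99.9); goto(p,-80.1)
print(s["joints"],np.degrees(s["joints"]))
E
```

```text
[[-0.001  0.334  0.942]
 [-0.002  0.942 -0.334]
 [-1.    -0.002 -0.   ]]
[0.5897479999999999, 0.09062799999999999, 0.36]
shift mm [ -57.9 -292.1  525.6] turn -29.42553309484896 yaw now 70.47446690515106
shift mm [ -57.9 -292.1  525.6] turn 150.57446690515104 yaw now 70.47446690515106
[ 1.07948444e+00  2.07244687e-01  1.54258737e+00 -1.80761721e-05
  1.39348809e+00 -1.50523633e-01] [ 6.18499027e+01  1.18742459e+01  8.83837460e+01 -1.03568837e-03
  7.98409861e+01 -8.62436887e+00]
```

The lid meant is the steel one on the tall jar, at top px (291,222). Its top face fits at about 197 mm with an 8.6° tilt. It isn't one of these:
- the teal discs at (198,241), (226,282), (239,318) and (282,318)
- the white cup lid at (390,273)
- the short-jar lids, at about 125 mm

The enlarged crop confirms this. Next I move above its high edge.

```bash
python3 -m jog '[[[-50,0,0,0,0],[-58,-30,50,8,-1],[-58,-292,526,150,-1],[-58,-292,526,150,-1],[-58,-292,526,150,-1],[-58,-292,526,150,-1],[-58,-292,526,150,-1],[-58,-292,526,150,-1],[-58,-292,526,150,-1],[-58,-292,526,150,-1],[-58,-292,526,150,-1],[-58,-292,526,150,-1],[-58,-292,526,150,-1],[-58,-292,526,150,-1],[-58,-292,526,150,-1],[-58,-292,526,150,-1],[-58,-292,526,150,-1],[-58,-292,526,150,-1],[-58,-292,526,150,-1],[-58,-292,526,150,-1]]]' 10
python3 - <<'E'
from h import *
s,M=tool(); p=[0.5809+.016*.553,0.0773+.016*.833,0.36]; goto(p,-80.1); print(s["joints"],s["ee_pos"],s["width"],s["ft_force"])
n="wrist"; T=np.eye(4);T[:3,:3]=M;T[:3,3]=s["ee_pos"]; W=T@np.array(robot.camera_info("wrist")["tool_from_camera"])
im,d=robot.camera(n); cv2.imwrite("pics/w1.png",im[:,:,::-1]); np.savez("pics/w1.npz",p=im,d=d,W=W)
E
```

```text
time_s: 2.15
ee_pos: [0.5902, 0.0909, 0.3601]
ee_rot: [2.125, 0.195, -2.127]
ft_force: [-0.3, 0.2, 0.6]
width: 0.0004
shift mm [0.1 0.2 0.5] turn 0.5871888637665279 yaw now -79.51281113623347
[ 7.96452145e-03  2.16331834e-01  1.41129913e+00 -2.31648421e-05
  1.51494010e+00  1.39572611e+00] [0.5901685  0.09089758 0.36013233] 0.0004220186563374878 [-0.29897725  0.21332554  0.59624661]
```

View pics/w1.png

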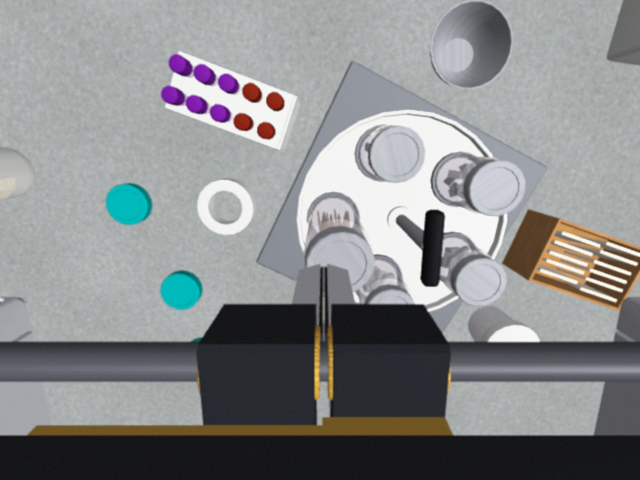

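Run:
```python
from h import *
z=np.load("pics/w1.npz");u,v,P=cloud("wrist",z['d'],z['W'])
k=(u>295)&(u<385)&(v>220)&(v<300)&(P[:,2]>.187)&(P[:,2]<.212)&(np.hypot(P[:,0]-.58,P[:,1]-.077)<.04); L=P[k]
for _ in range(3):
    A=np.c_[L[:,:2]-L[:,:2].mean(0),np.ones(len(L))]; c,*_=np.linalg.lstsq(A,L[:,2],rcond=None); r=L[:,2]-A@c; L=L[abs(r)<2.5*r.std()+1e-4]
print("lid",len(L),c,r.std(),np.degrees(np.arctan(np.hypot(*c[:2]))),np.degrees(np.arctan2(c[1],c[0])),L[:,:2].min(0),L[:,:2].max(0))
g=z['p'].astype(int).sum(2); b=(g[v,u]<130)&(P[:,2]>.155)&(P[:,2]<.175)&(u>410)&(u<455)&(v<290); H=P[b]; print("handle",len(H),H.mean(0)); w=np.linalg.svd(H[:,:2]-H[:,:2].mean(0))[2][0]; print(np.degrees(np.arctan2(w[1],w[0])))
```

```text
lid 2405 [0.09348908 0.10433922 0.19950779] 0.001173773572015538 7.975003362389571 48.13931464925979 [0.56109961 0.05217543] [0.60570757 0.1016769 ]
handle 1274 [0.59671564 0.00355515 0.16486815]
-169.58314369923863
```

```bash
python3 -m jog '[[[40,0,0,0,-1],[56,0,0,0,-1],[58,0,0,0,-1],[60,0,0,0,-1],[61,0,0,0,-1],[61,0,0,0,-1]]]'
```

```text
time_s: 2.8
ee_pos: [0.5909, 0.0909, 0.3009]
ee_rot: [2.128, 0.195, -2.123]
ft_force: [-0.8, -0.4, -0.4]
width: 0.0003
```

```bash
python3 -m jog '[[[1,0,0,0,-1],[2,0,0,0,-1],[2,0,0,0,-1]]]'; python3 -m jog '[[[1,0,0,0,-1],[2,0,0,0,-1],[2,0,0,0,-1]]]'
```

```text
time_s: 3.1
ee_pos: [0.5908, 0.091, 0.2987]
ee_rot: [2.128, 0.195, -2.124]
ft_force: [0.3, 0.0, 3.4]
width: 0.0003
time_s: 3.4
ee_pos: [0.5905, 0.0913, 0.296]
ee_rot: [2.127, 0.196, -2.125]
ft_force: [0.3, 2.8, 3.6]
width: 0.0006
```

```bash
python3 -m jog '[[[1,0,0,0,-1],[1,0,0,0,-1]]]'
```

```text
time_s: 3.6
ee_pos: [0.5903, 0.0912, 0.2946]
ee_rot: [2.126, 0.196, -2.126]
ft_force: [0.2, 2.7, 3.6]
width: 0.0003
```

```bash
python3 -m jog '[[[1,0,0,0,-1],[2,0,0,0,-1],[2,0,0,0,-1]]]'
```

```text
time_s: 3.9
ee_pos: [0.5906, 0.0912, 0.2933]
ee_rot: [2.127, 0.195, -2.125]
ft_force: [-0.9, 2.7, 5.8]
width: 0.0003
```

```bash
python3 -m jog '[[[1,0,0,0,-1],[1,0,0,0,-1]]]'
```

```text
time_s: 4.1
ee_pos: [0.591, 0.0912, 0.2932]
ee_rot: [2.129, 0.195, -2.123]
ft_force: [-0.7, 2.5, 7.8]
width: 0.0003
```

```bash
python3 -m jog '[[[1,0,0,0,-1],[2,0,0,0,-1],[2,0,0,0,-1]]]'; python3 -m jog '[[[-20,0,0,0,-1],[-50,0,0,0,-0.5],[-60,-100,0,0,-0.1],[-60,-100,0,0,-0.1],[-60,-100,0,0,-0.1],[-60,-100,0,0,-0.1]]]'
python3 - <<'E'
from h import *
for n in ("top","scene"):
    im,d=robot.camera(n); np.savez(f"pics/{n}2.npz",p=im,d=d); cv2.imwrite(f"pics/{n}2.png",im[:,:,::-1])
s,M=tool(); T=np.eye(4);T[:3,:3]=M;T[:3,3]=s["ee_pos"]; W=T@np.array(robot.camera_info("wrist")["tool_from_camera"])
im,d=robot.camera("wrist"); cv2.imwrite("pics/w2.png",im[:,:,::-1]); np.savez("pics/w2.npz",p=im,d=d,W=W); print(s["ee_pos"],s["width"])
E
```

```text
time_s: 4.4
ee_pos: [0.5918, 0.0913, 0.293]
ee_rot: [2.132, 0.195, -2.12]
ft_force: [-1.9, 2.7, 12.4]
width: 0.0005
time_s: 5.0
ee_pos: [0.5714, 0.1896, 0.3483]
ee_rot: [2.121, 0.195, -2.126]
ft_force: [0.2, 0.0, 0.2]
width: 0.0371
[0.57193256 0.18807585 0.34828551] 0.04146854727925573
```

View pics/w2.png

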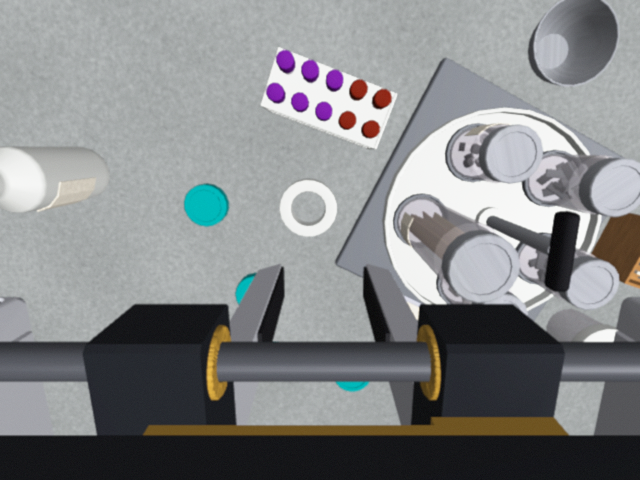

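View pics/top2.png

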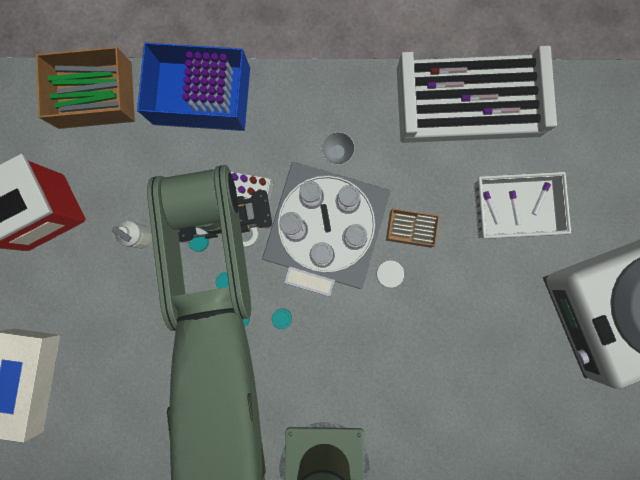

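Run:
```python
from h import *
def fit(L):
  for _ in range(3):
    A=np.c_[L[:,:2]-L[:,:2].mean(0),np.ones(len(L))]; c,*_=np.linalg.lstsq(A,L[:,2],rcond=None); r=L[:,2]-A@c; L=L[abs(r)<2.5*r.std()+1e-4]
  print("lid",len(L),c,"std",r.std(),"tilt",np.degrees(np.arctan(np.hypot(*c[:2]))),np.degrees(np.arctan2(c[1],c[0])),L.mean(0),cv2.minEnclosingCircle(L[:,:2].astype(np.float32)))
z=np.load("pics/w2.npz");u,v,P=cloud("wrist",z['d'],z['W'])
fit(P[(u>440)&(u<520)&(v>225)&(v<300)&(P[:,2]>.187)&(P[:,2]<.212)])
g=z['p'].astype(int).sum(2); b=(g[v,u]<130)&(P[:,2]>.15)&(P[:,2]<.175)&(u>540)&(u<585)&(v>205)&(v<295); H=P[b]; print("handle",len(H),H.mean(0)); w=np.linalg.svd(H[:,:2]-H[:,:2].mean(0))[2][0]; print(np.degrees(np.arctan2(w[1],w[0])))
z=np.load("pics/top2.npz");u,v,P=cloud("top",z['d'])
fit(P[(u>275)&(u<306)&(v>205)&(v<240)&(P[:,2]>.187)&(P[:,2]<.212)])
g=z['p'].astype(int).sum(2); b=(g[v,u]<180)&(P[:,2]>.15)&(P[:,2]<.18)&(u>310)&(u<340)&(v>195)&(v<240); H=P[b]; print("handle",len(H),H.mean(0)); w=np.linalg.svd(H[:,:2]-H[:,:2].mean(0))[2][0]; print(np.degrees(np.arctan2(w[1],w[0])))
goto([.595,.0015,.36],-80.1); goto([.595,.0015,.236],-80.1); print(robot.state()["time_s"])
```

```text
lid 3841 [-0.00284118 -0.00457489  0.19559154] std 0.0007541880279152712 tilt 0.30855444868151843 -121.84185926911955 [0.58056186 0.07742697 0.19560755] ((0.579868495464325, 0.07687286287546158), 0.025408241897821426)
handle 1837 [0.59590978 0.00487652 0.16332871]
-168.92533709535275
lid 400 [-0.00335388 -0.00568791  0.19462489] std 0.0024065671275468907 tilt 0.3783237799517733 -120.52576659064128 [0.57877721 0.07661876 0.1946097 ] ((0.5791406035423279, 0.076931431889534), 0.0249426681548357)
handle 124 [0.59485484 0.00111684 0.1649384 ]
-169.0523424810208
shift mm [-11.3 187.4  11.1] turn 0.48808388291288907 yaw now -79.6119161170871
shift mm [112.7 187.3  10.8] turn 0.48808388291288907 yaw now -79.6119161170871
5.15
```

```bash
python3 -m jog '[[[-11,60,4,0,-0.2],[-11,120,8,0,-0.2],[-11,187,11,0,-0.2],[-11,187,11,0,-0.2],[-11,187,11,0,-0.2],[-11,187,11,0,-0.2],[-11,187,11,0,-0.2]]]'
python3 - <<'E'
from h import *
goto([.595,.0015,.236],-79)
s,M=tool(); T=np.eye(4);T[:3,:3]=M;T[:3,3]=s["ee_pos"]; W=T@np.array(robot.camera_info("wrist")["tool_from_camera"])
im,d=robot.camera("wrist"); cv2.imwrite("pics/w3.png",im[:,:,::-1]); print(s["ee_pos"],s["width"])
E
```

```text
time_s: 5.85
ee_pos: [0.5951, 0.0034, 0.3603]
ee_rot: [2.125, 0.195, -2.127]
ft_force: [-0.5, 0.4, 0.1]
width: 0.0374
shift mm [124.3   1.9   0.3] turn -0.5550853118614327 yaw now -79.55508531186145
[0.59509552 0.00335602 0.36026864] 0.037380134059404574
```

View pics/w3.png

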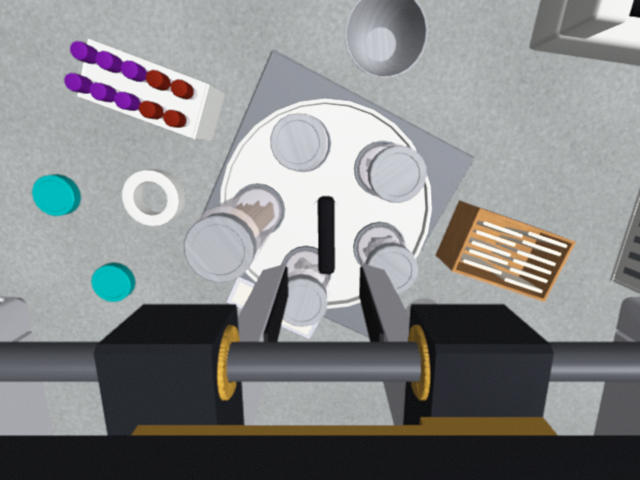

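```bash
python3 -m jog '[[[50,0,0,0,-0.2],[90,0,0,0,-0.2],[122,0,0,0,-0.2],[122,0,0,0,-0.2],[122,0,0,0,-1],[122,0,0,0,-1],[122,0,0,0,-1],[122,0,0,0,-1],[122,0,0,0,-1],[122,0,0,0,-1]]]' 20
python3 - <<'E'
from h import *
s,M=tool(); print(s["ee_pos"],s["width"],s["ft_force"],s["wrist_torque"],s["joints"]); goto(s["ee_pos"],-79)
for n in ("top","scene"):
    im,d=robot.camera(n); np.savez(f"pics/{n}4.npz",p=im,d=d); cv2.imwrite(f"pics/{n}4.png",im[:,:,::-1])
cv2.imwrite("pics/scene4c.png",cv2.resize(im[170:350,220:420,::-1],None,fx=4,fy=3.3))
E
```

```text
time_s: 6.9
ee_pos: [0.5971, 0.002, 0.2416]
ee_rot: [2.131, 0.191, -2.118]
ft_force: [0.9, -4.3, 5.9]
width: 0.0134
[0.5971399  0.00204169 0.24157407] 0.013363262490779985 [ 0.94941196 -4.27980225  5.91335293] [-0.8808426  -0.067289    0.02149083] [-0.140665    0.30431355  1.55108508 -0.00195651  1.27990569  1.24838562]
shift mm [0. 0. 0.] turn -0.5555052160313494 yaw now -79.55550521603136
```

View pics/scene4c.png

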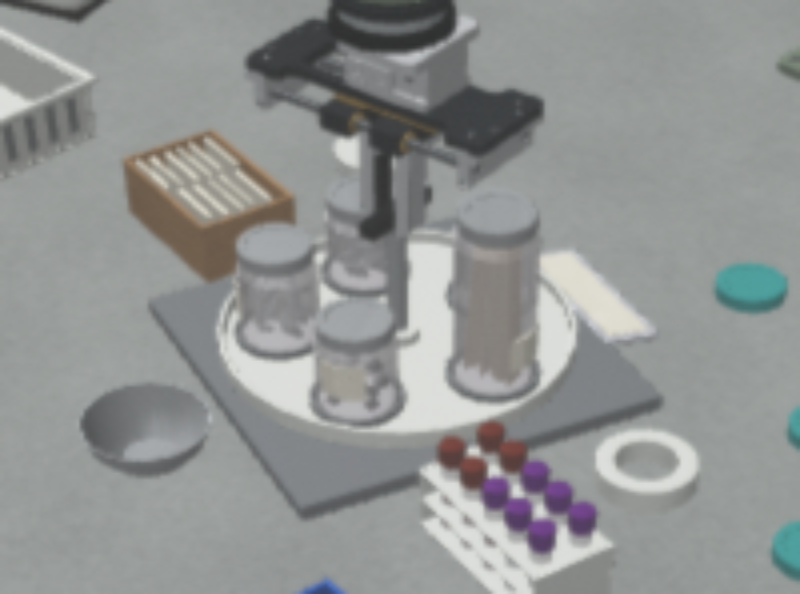

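```bash
python3 -m jog '[[[-2,1,0,0,-1],[-3,2,0,0,-1],[-3,2,0,-1,-1],[-3,2,0,-3,-1],[-3,2,0,-5,-1],[-3,2,0,-7,-1],[-3,2,0,-9,-1],[-3,2,0,-10,-1],[-3,2,0,-10,-1]]]'
python3 - <<'E'
from h import *
s,M=tool(); print(s["ee_pos"],s["width"],s["ft_force"],s["wrist_torque"]); goto(s["ee_pos"],-79)
im,d=robot.camera("scene"); cv2.imwrite("pics/scene5c.png",cv2.resize(im[170:350,220:420,::-1],None,fx=4,fy=3.3))
E
```

```text
time_s: 7.9
ee_pos: [0.5971, 0.0021, 0.2416]
ee_rot: [2.032, 0.367, -2.022]
ft_force: [5.3, -0.3, -4.6]
width: 0.0137
[0.59710603 0.00208749 0.24160363] 0.013693530823037316 [ 5.32547149 -0.27287749 -4.58986219] [-0.15593726 -1.00490438 -0.06392396]
shift mm [0. 0. 0.] turn 9.486051383719257 yaw now -69.51394861628076
```

View pics/scene5c.png

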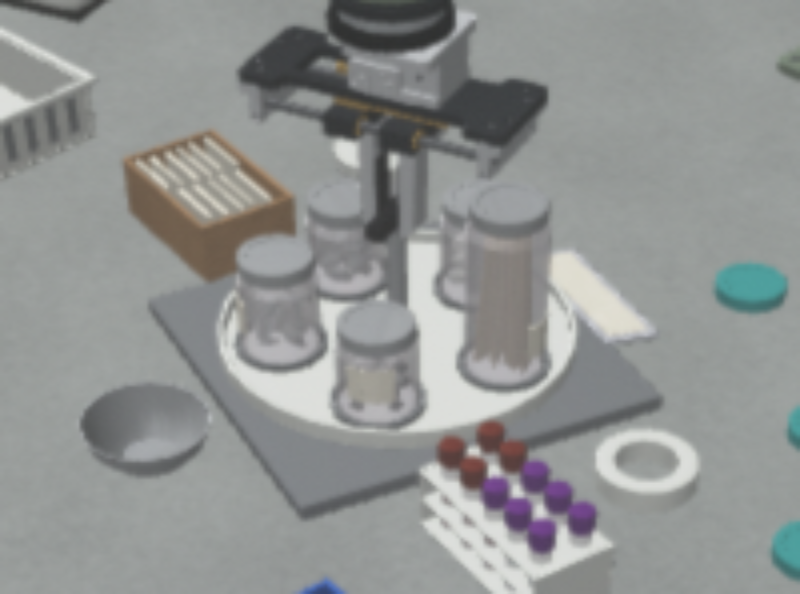

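```bash
python3 -m jog '[[[1,0,-1,-0.5,-1],[2,0,-2,-2,-1],[2,0.5,-2,-4,-1],[2,0.5,-2,-6,-1],[2,0.5,-2,-8.5,-1],[2,0.5,-2,-11,-1],[2,0.5,-2,-13.5,-1],[2,0.5,-2,-16,-1],[2,0.5,-2,-18.5,-1],[2,0.5,-2,-21,-1],[2,0.5,-2,-23.5,-1],[2,0.5,-2,-26,-1],[2,0.5,-2,-28.5,-1],[2,0.5,-2,-31,-1],[2,0.5,-2,-33.5,-1],[2,0.5,-2,-36,-1],[2,0.5,-2,-38,-1],[2,0.5,-2,-39.5,-1],[2,0.5,-2,-40,-1],[2,0.5,-2,-40,-1]]]'
python3 - <<'E'
from h import *
s,M=tool(); print(s["ee_pos"],s["width"],s["ft_force"],s["wrist_torque"]); goto(s["ee_pos"],-79)
E
```

```text
time_s: 9.95
ee_pos: [0.5966, 0.0034, 0.2415]
ee_rot: [1.578, 0.925, -1.579]
ft_force: [-6.4, 3.2, 10.3]
width: 0.0136
[0.59658963 0.00335995 0.24152585] 0.01364347995850272 [-6.41847161  3.19363362 10.25413155] [ 0.52344422  1.00790686 -0.0674305 ]
shift mm [0. 0. 0.] turn 49.519455087496056 yaw now -29.480544912503948
```

```bash
python3 -m jog '[[[-1,-1,0,-0.5,-1],[-1.5,-1.5,0,-2,-1],[-1.5,-1.5,0,-4,-1],[-1.5,-1.5,0,-6,-1],[-1.5,-1.5,0,-8,-1],[-1.5,-1.5,0,-10,-1],[-1.5,-1.5,0,-11.5,-1],[-1.5,-1.5,0,-12,-1],[-1.5,-1.5,0,-12,-1],[-1.5,-1.5,0,-12,-1]]]'
python3 - <<'E'
from h import *
s,M=tool(); print(s["ee_pos"],s["width"],s["ft_force"],s["wrist_torque"]); goto(s["ee_pos"],-79)
T=np.eye(4);T[:3,:3]=M;T[:3,3]=s["ee_pos"]; W=T@np.array(robot.camera_info("wrist")["tool_from_camera"])
for n in ("wrist","top","scene"):
    im,d=robot.camera(n); cv2.imwrite(f"pics/{n}6.png",im[:,:,::-1]); np.savez(f"pics/{n}6.npz",p=im,d=d,W=W)
    if n=="top": cv2.imwrite("pics/top6c.png",cv2.resize(im[150:300,240:410,::-1],None,fx=4.5,fy=4,interpolation=cv2.INTER_CUBIC))
    if n=="scene": cv2.imwrite("pics/scene6c.png",cv2.resize(im[170:350,220:420,::-1],None,fx=4,fy=3.3))
E
```

```text
time_s: 10.95
ee_pos: [0.5959, 0.0037, 0.2415]
ee_rot: [1.431, 1.053, -1.43]
ft_force: [-2.5, 3.0, 6.1]
width: 0.0136
[0.59590918 0.00366715 0.24151025] 0.013585480314525908 [-2.51933218  3.0358476   6.09391088] [0.68364332 0.39250006 0.01072538]
shift mm [0. 0. 0.] turn 61.55029224958969 yaw now -17.44970775041033
```

View pics/wrist6.png

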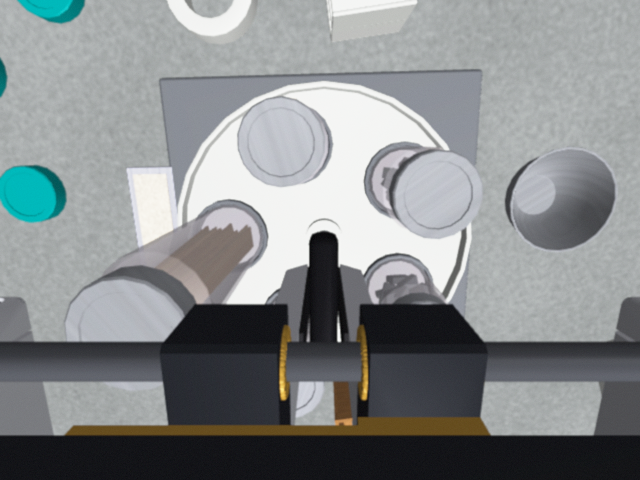

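View pics/top6c.png

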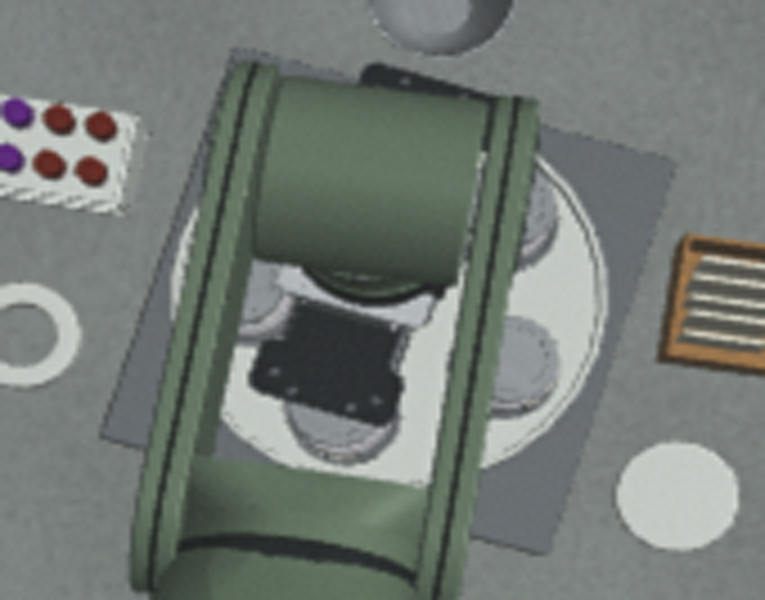

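View pics/scene6c.png

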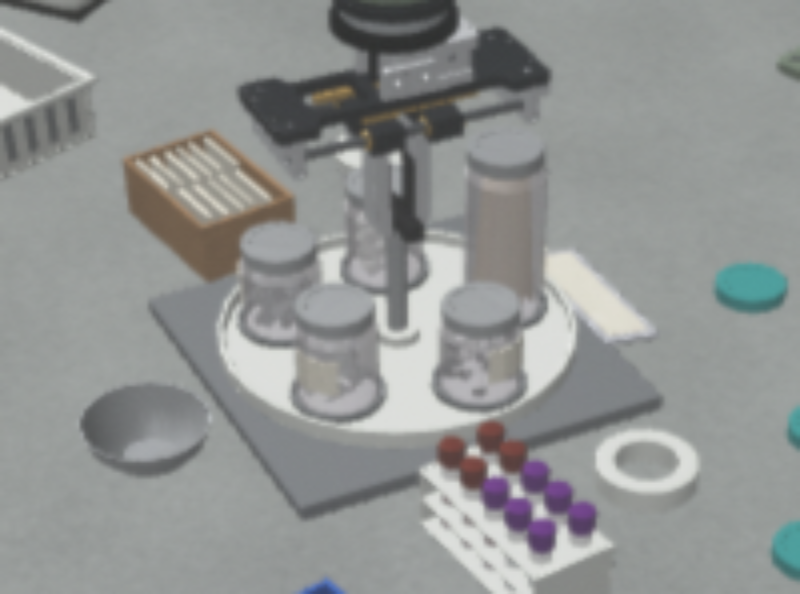

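Run:
```python
from h import *
z=np.load("pics/wrist6.npz");W=z['W'];p=z['p'].astype(int);u,v,P=cloud("wrist",z['d'],W)
C=[]
for (cu,cv_,r) in ((282,140,48),(435,193,50)):
    k=(np.hypot(u-cu,v-cv_)<r)&(P[:,2]>.117)&(P[:,2]<.135); q=P[k]; e=cv2.minEnclosingCircle(q[:,:2].astype(np.float32)); print("short",k.sum(),q.mean(0),e); C.append(np.array(e[0]))
k=(u>60)&(u<200)&(v>260)&(v<400)&(P[:,2]>.185)&(P[:,2]<.205); q=P[k]; print("tall",k.sum(),q.mean(0),cv2.minEnclosingCircle(q[:,:2].astype(np.float32))); t=np.array(cv2.minEnclosingCircle(q[:,:2].astype(np.float32))[0])
A=q-q.mean(0); n=np.linalg.svd(A,full_matrices=False)[2][2]; print("tall normal tilt",np.degrees(np.arccos(abs(n[2]))))
for a,nm in zip(C,("s1","s2")):
    print(nm)
c3=circ(np.array([C[0],C[1],t])); print("centre",c3, np.degrees(np.arctan2(*(t-c3[0])[::-1])))
# fit centre with known radius and 72deg spacing: rigid fit of model
ang=np.radians([180,180-72,180-144]); m=.078*np.c_[np.cos(ang),np.sin(ang)]
pts=np.array([t,C[0],C[1]]); mc=m-m.mean(0); pc=pts-pts.mean(0)
th=np.arctan2((mc[:,0]*pc[:,1]-mc[:,1]*pc[:,0]).sum(),(mc*pc).sum()); Rm=np.array([[np.cos(th),-np.sin(th)],[np.sin(th),np.cos(th)]])
cen=pts.mean(0)-Rm@m.mean(0); print("rigid: jar dir",180+np.degrees(th),"centre",cen,"res",pts-(m@Rm.T+cen))
# foot top points
K=np.array(robot.camera_info("wrist")["K"])
def atz(uv,zz):
    uv=np.atleast_2d(uv).astype(float); r=np.c_[(uv[:,0]-K[0,2])/K[0,0],-(uv[:,1]-K[1,2])/K[1,1],-np.ones(len(uv))]@W[:3,:3].T
    return W[:3,3]+r*((zz-W[2,3])/r[:,2])[:,None]
g=cv2.GaussianBlur(p.sum(2).astype(np.float32),(1,5),0)
def edge(cols,lo,hi):
    o=[]
    for c in cols:
        col=g[lo:hi,c]; d=np.diff(col); j=np.argmin(d); 
        a=d[j-1:j+2]; off=0 if len(a)<3 or (a[0]-2*a[1]+a[2])==0 else .5*(a[0]-a[2])/(a[0]-2*a[1]+a[2]); o.append((c,lo+j+off+.5))
    return np.array(o)
E=edge(range(175,470),60,95); X=atz(E,.016)[:,:2]
for _ in range(4):
    c=X.mean(0); w=np.linalg.svd(X-c)[2][0]; r=(X-c)@np.array([-w[1],w[0]]); X=X[abs(r)<max(.0006,2*r.std())]
print("foot left edge dir",np.degrees(np.arctan2(w[1],w[0])),len(X),r.std(), "dist of cen",abs((cen-c)@np.array([-w[1],w[0]])))
k=(p[...,0]-p[...,2]>12)&(p.sum(2)>450); k[:,:120]=0;k[:,185:]=0;k[:160]=0;k[245:]=0
vv,uu=np.nonzero(k); X=atz(np.c_[uu,vv],.013); print("paper corners",cv2.boxPoints(cv2.minAreaRect(X[:,:2].astype(np.float32))),cv2.minAreaRect(X[:,:2].astype(np.float32)))
```

```text
short 258 [0.59428106 0.08085045 0.11729869] ((0.5946251153945923, 0.07915329188108444), 0.02411559410393238)
short 6487 [0.66868192 0.02707095 0.12548049] ((0.66912841796875, 0.026075949892401695), 0.02516796998679638)
tall 7816 [0.52494892 0.03233334 0.19486265] ((0.5213547945022583, 0.023586172610521317), 0.025662213563919067)
tall normal tilt 4.473619056263629
s1
s2
centre (array([0.59563071, 0.00173696]), np.float64(0.07742286217772548)) 163.60807783760978
rigid: jar dir 162.91764734493256 centre [0.59570985 0.00087498] res [[ 2.03855883e-04 -2.00992589e-04]
 [ 1.64453096e-04  2.88312396e-04]
 [-3.68308979e-04 -8.73198070e-05]]
foot left edge dir -15.977162847195952 291 7.730173402805086e-05 dist of cen 0.12983837631186093
paper corners [[0.43787313 0.03808073]
 [0.43805116 0.03702696]
 [0.4669981  0.0419176 ]
 [0.46682006 0.04297137]] ((0.45243561267852783, 0.03999916464090347), (0.029357148334383965, 0.001068710582330823), 9.589682579040527)
```

Run:
```python
from h import *
z=np.load("pics/wrist6.npz");W=z['W'];u,v,P=cloud("wrist",z['d'],W)
k=(u>60)&(u<200)&(v>255)&(v<400)&(P[:,2]>.192)&(P[:,2]<.201)&~((u>158)&(v>300)); q=P[k]
for _ in range(4):
    A=q-q.mean(0); n=np.linalg.svd(A,full_matrices=False)[2][2]; r=A@n; q=q[abs(r)<2.5*r.std()]
e=cv2.minEnclosingCircle(q[:,:2].astype(np.float32)); print("tall",len(q),q.mean(0),e,"tilt",np.degrees(np.arccos(abs(n[2]))),r.std(), q[:,2].min(),q[:,2].max())
C=[np.array(e[0])]
for (cu,cv_,r) in ((282,140,48),(435,193,50)):
    k=(np.hypot(u-cu,v-cv_)<r)&(P[:,2]>.09)&(P[:,2]<.135); zz=np.median(P[k,2]); k&=abs(P[:,2]-zz)<.005;q=P[k]; e=cv2.minEnclosingCircle(q[:,:2].astype(np.float32)); print("short",k.sum(),q.mean(0),e); C.append(np.array(e[0]))
ang=np.radians([180,180-72,180-144]); m=.078*np.c_[np.cos(ang),np.sin(ang)]
pts=np.array(C); mc=m-m.mean(0); pc=pts-pts.mean(0)
th=np.arctan2((mc[:,0]*pc[:,1]-mc[:,1]*pc[:,0]).sum(),(mc*pc).sum()); Rm=np.array([[np.cos(th),-np.sin(th)],[np.sin(th),np.cos(th)]])
cen=pts.mean(0)-Rm@m.mean(0); print("rigid: jar dir",180+np.degrees(th),"centre",cen,"res mm",1000*(pts-(m@Rm.T+cen)))
```

```text
tall 6034 [0.52101174 0.03228423 0.19558741] ((0.5212867259979248, 0.023619646206498146), 0.025586403906345367) tilt 0.4475663268931486 0.0006743308160562875 0.19372740387548817 0.19733663298629328
short 6267 [0.59474655 0.07966827 0.11566569] ((0.5944720506668091, 0.07925669103860855), 0.025028062984347343)
short 6401 [0.6688872  0.02689212 0.12557157] ((0.6691311001777649, 0.026075752452015877), 0.02516600862145424)
rigid: jar dir 162.9251531437753 centre [0.59564255 0.00092063] res mm [[ 0.20609491 -0.20339857]
 [ 0.08891178  0.34622881]
 [-0.29500669 -0.14283024]]
```

```bash
python3 -m jog '[[[-0.5,-0.5,0,-0.5,-1],[-1,-1,-0.5,-1,-1],[-1,-1,-0.5,-1.3,-1],[-1,-1,-0.5,-1.3,-1],[-1,-1,-0.5,-1.3,-1],[-1,-1,-0.5,-1.3,-1]]]'
cat > m.py <<'E'
from h import *
import sys
n=sys.argv[1]
s,M=tool(); print(s["time_s"],s["ee_pos"],s["width"],s["ft_force"],s["wrist_torque"]); goto(s["ee_pos"],-16)
T=np.eye(4);T[:3,:3]=M;T[:3,3]=s["ee_pos"]; W=T@np.array(robot.camera_info("wrist")["tool_from_camera"])
im,d=robot.camera("wrist"); cv2.imwrite(f"pics/w{n}.png",im[:,:,::-1]); p=im.astype(int)
u,v,P=cloud("wrist",d,W)
k=(u>60)&(u<200)&(v>255)&(v<400)&(P[:,2]>.192)&(P[:,2]<.201)&~((u>158)&(v>300)); q=P[k]
for _ in range(4):
    A=q-q.mean(0); nn=np.linalg.svd(A,full_matrices=False)[2][2]; r=A@nn; q=q[abs(r)<2.5*r.std()]
e=cv2.minEnclosingCircle(q[:,:2].astype(np.float32)); print("tall",len(q),q.mean(0),e,"tilt",np.degrees(np.arccos(abs(nn[2]))))
C=[np.array(e[0])]
for (cu,cv_,r) in ((282,140,48),(435,193,50)):
    k=(np.hypot(u-cu,v-cv_)<r)&(P[:,2]>.09)&(P[:,2]<.135); zz=np.median(P[k,2]); k&=abs(P[:,2]-zz)<.005;q=P[k]; e=cv2.minEnclosingCircle(q[:,:2].astype(np.float32)); C.append(np.array(e[0]))
ang=np.radians([180,180-72,180-144]); m=.078*np.c_[np.cos(ang),np.sin(ang)]
pts=np.array(C); mc=m-m.mean(0); pc=pts-pts.mean(0)
th=np.arctan2((mc[:,0]*pc[:,1]-mc[:,1]*pc[:,0]).sum(),(mc*pc).sum()); Rm=np.array([[np.cos(th),-np.sin(th)],[np.sin(th),np.cos(th)]])
cen=pts.mean(0)-Rm@m.mean(0); print("rigid: jar dir",180+np.degrees(th),"centre",cen,"res mm",1000*(pts-(m@Rm.T+cen)))
K=np.array(robot.camera_info("wrist")["K"])
def atz(uv,zz):
    uv=np.atleast_2d(uv).astype(float); r=np.c_[(uv[:,0]-K[0,2])/K[0,0],-(uv[:,1]-K[1,2])/K[1,1],-np.ones(len(uv))]@W[:3,:3].T
    return W[:3,3]+r*((zz-W[2,3])/r[:,2])[:,None]
g=cv2.GaussianBlur(p.sum(2).astype(np.float32),(1,5),0)
E=np.array([(c,60.5+np.argmin(np.diff(g[60:95,c]))) for c in range(180,465)]); X=atz(E,.016)[:,:2]
for _ in range(4):
    c=X.mean(0); w=np.linalg.svd(X-c)[2][0]; r=(X-c)@np.array([-w[1],w[0]]); X=X[abs(r)<max(.0006,2*r.std())]
print("foot edge dir",np.degrees(np.arctan2(w[1],w[0])),len(X),r.std())
E
python3 m.py 7
```

```text
time_s: 11.7
ee_pos: [0.5957, 0.0038, 0.2416]
ee_rot: [1.416, 1.063, -1.414]
ft_force: [1.5, 4.3, -1.9]
width: 0.014
11.7 [0.5957074  0.00376462 0.24157569] 0.014000627410774617 [ 1.45180975  4.32493457 -1.86436165] [ 0.89501354 -0.39949949 -0.02574718]
shift mm [0. 0. 0.] turn -0.2089148635203344 yaw now -16.208914863520345
tall 6005 [0.52029237 0.03060051 0.19561297] ((0.5208227634429932, 0.021981267258524895), 0.025584811344742775) tilt 0.3080061425656064
rigid: jar dir 164.238211870812 centre [0.59573726 0.00096381] res mm [[ 0.15265003 -0.17034553]
 [ 0.09676807  0.27819958]
 [-0.2494181  -0.10785405]]
foot edge dir -16.032370488892578 282 0.00022884866094601564
```

View pics/w7.png

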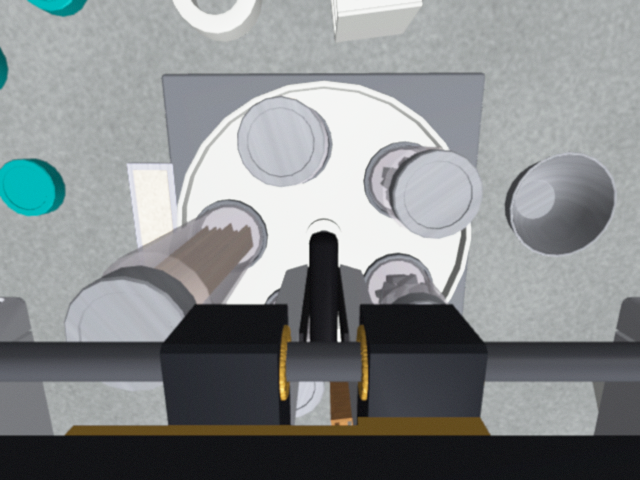

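```bash
python3 -m jog '[[[0,0,0,0,-1],[0,0,0,0,-1],[0,0,0,0,-1]]]'
python3 - <<'E'
from h import *
im,d=robot.camera("top"); a=np.load("pics/top0.npz")['p'].astype(int); df=np.abs(im.astype(int)-a).sum(2)>60
for n,(u,v,r) in dict(rack=(244,186,30),tape=(245,234,16),box=(413,228,30),cup=(390,273,16),gallipot=(338,148,18),bottle=(131,235,22),basket=(523,205,50)).items(): print(n,int(df[v-r:v+r,u-r:u+r].sum()),(2*r)**2)
im,d=robot.camera("scene"); cv2.imwrite("pics/scene8c.png",cv2.resize(im[170:350,220:420,::-1],None,fx=4,fy=3.3))
E
python3 m.py 8
```

```text
time_s: 12.05
ee_pos: [0.5957, 0.0038, 0.2416]
ee_rot: [1.416, 1.063, -1.414]
ft_force: [2.8, 4.3, -1.4]
width: 0.0139
rack 0 3600
tape 0 1024
box 0 3600
cup 0 1024
gallipot 0 1296
bottle 0 1936
basket 0 10000
12.15 [0.59571535 0.0037619  0.24159339] 0.013997422912406217 [ 1.59123152  4.19677687 -2.27238552] [ 0.88408626 -0.37153218 -0.0175129 ]
shift mm [0. 0. 0.] turn -0.21048799473385316 yaw now -16.210487994733853
tall 6029 [0.52029955 0.03057506 0.1956219 ] ((0.5210177898406982, 0.021873094141483307), 0.025421535596251488) tilt 0.335428575837514
rigid: jar dir 164.29611378880483 centre [0.59583365 0.00092342] res mm [[ 0.27266691 -0.16225866]
 [ 0.00827849  0.3310562 ]
 [-0.28094541 -0.16879754]]
foot edge dir -16.03973910061305 282 0.00022324732345665893
```

View pics/scene8c.png

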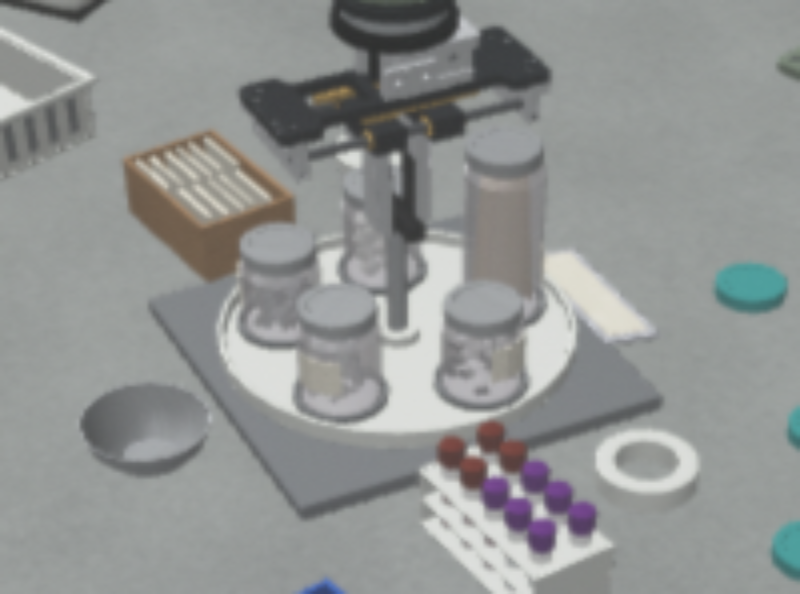

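The picture shows the tall jar (about (505,220)) beside the ledge. The lid is level, the fingers are on the handle (about (400,190)), and the bystanders haven't moved.

Run:
```python
from rig import robot
print(robot.sign_off()); print(robot.state()["time_s"])
```

```text
the job is handed in; nothing more can be done
None
the job is handed in; nothing more can be done
```

The job is handed in: the lid is home and the tall jar stands at the front. The gripper is still closed on the handle, holding the turntable there.

- **Lid:** I pressed near the high edge with the closed fingertips, up to about 12 N; it stopped moving down at about 8 N. The tilt went from about 8.6° to 0.3°, and the top face measures 195.6 mm against the 196 mm given. It measured the same after turning.
- **Turn:** I gripped the bar handle with 20 N and turned the carousel about 64° at no more than 25°/s.
- **Final position:** The jar's direction measures 164.3° from the cameras and 163.8° from the gripper's own angle. The foot's front is at 164.0°, so the two readings disagree by about 0.5° but fall on either side of it.
- **Bystanders:** The before and after overhead pictures show no change at any of the seven.
- **Time and force:** The job took about 12.2 s. About 5 N of steady force remained on the wrist at the end, and the highest reading I saw was about 13 N.

After the press I first moved the empty gripper the wrong way, to the left, but it touched nothing.

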